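Set the press regulator knob to its index and pull it out to lock

TASK

Turn the black knob of the press regulator clockwise until its pointer stands at the raised index tab on the ring, feel there for the locking slot, and pull the knob straight up until it is fully out and locked. Never force it against the lock (stay under about 25 N), let go of it at the end with the knob standing out, and leave the other things on the bench where they are.

Things in the scene. Friction and masses are not known exactly. Their poses are not given: they have to be found in the camera images.
- knob_grip (a point): point on the upright axis of the round black fluted knob, 12 mm below its top, where it is gripped from above at any yaw. The grip is a cylinder 48 mm across, 38 mm tall, top 121 mm above the bench while the knob is in; below it a skirt 68 mm across, upper face 26 mm under this point, with a rib 4 mm high. The point rises with the knob
- pointer (a point): outer tip of the aluminium pointer rib on the knob's skirt, 36 mm from the knob's axis; turns and rises with the knob (a line on the knob's top runs the same way). It meets the tab after a clockwise turn (seen from above) of 0.5 to 1.2 rad from the start
- mark (a point): middle of the inner edge, on top, of the raised dark steel index tab (20 mm wide, 6 mm high), 38 mm from the knob's axis. The hidden locking slot takes the knob's dog when the pointer stands somewhere within 0.24 rad either side of the tab's middle, different every time; free play about 0.05 rad either side, so it must be found by feel
- knob (a joint): how far the knob is pulled up (m): 0 in, about 0.012 fully out at its top stop. Sliding takes 5 N of friction plus 0.8 to 1.7 N weight; the knob stays at the height where it is left. Away from the slot it rises freely 2 mm, then its dog meets a springy gate (4 N more per mm of lift); at the slot it rises freely to 12 mm, where the same spring stops it, and can then no longer be turned
- ring: aluminium ring around the knob, 96 mm across, with the index tab and, hidden inside, the gate with the slot; does not turn in use. Origin on the knob's axis at bench height; its own -x axis points to the tab
- stem: turning spindle with the knob and its locking dog (33 mm from the axis; it slides under the gate with little friction, so the knob can be turned under a light upward pull until it gives). Turning takes about 0.1 N m; it stays where it is left and turns up to 1.8 rad in all. Origin on the axis at bench height; its own -x axis points along the pointer
- screwdriver: grey-handled screwdriver, 160 mm long, lying on the bench beside the regulator; leave alone
- parts_bin: small grey open bin, 90 by 75 by 45 mm, on the bench beside the regulator; leave alone
- connector: black round connector shell, 42 mm across and 42 mm tall, standing on the bench beside the regulator; leave alone
- regulator: grey-green housing of the regulator, 130 by 130 mm and 70 mm high, fixed to the bench, on a foot plate 150 by 150 mm, with a gauge on its front (-x) face; the knob stands at the middle of its top. Origin at the middle of its underside

How it is judged (in metres and radians):
On the way, in this order (a step that is already met when the one before it is completed fails the run):
1. the pointer stands at the index tab (within 13 mm of its middle) with the knob still in (horizontal distance between pointer and mark below 0.013 m and value of joint knob below 0.008 m), for 0.1 s.
2. the knob is pulled out into the slot by more than 10 mm (value of joint knob above 0.01 m and horizontal distance between pointer and mark below 0.013 m), for 0.3 s.
At the end, for the whole second after the job is handed in: the knob stands more than 10 mm out, locked, with its pointer within 13 mm of the middle of the tab, let go and at rest; screwdriver, bin and connector are within 20 mm of where they stood (all of step 2 and angular speed of stem below 0.05 rad/s and velocity of joint knob between -0.005 and 0.005 m/s and contact force between stem and the fingers below 0.1 N and distance of each of screwdriver, parts_bin, connector from where it was at the start of the episode below 0.02 m); the robot touches nothing.
It fails at once if the knob's dog is forced against the gate, slot or stop with more than 25 N (contact force between stem and ring above 25 N).
It fails at once if a bystander is shifted by more than 20 mm (distance of any of screwdriver, parts_bin, connector from where it was at the start of the episode above 0.02 m).
It also fails if it takes over 45 s, if anything falls off the work surface, if the arm or the gripper's body presses on something with over 40 N, if the wrist force passes 120 N, or if a joint passes its speed limit or range.

ROBOT

A 6-joint arm with a two-finger parallel gripper is mounted at the origin on the work surface. World frame = base frame: x ahead of the robot, y to its left, z up, the work surface at z = 0. Lengths are in mm, angles in rad, forces in N, time in s.
With the tool pointing down it reaches from about 275 to 750 mm from the base axis. Payload 10.2 kg.
Tool frame: the origin (TCP) lies at the very end of the fingers, on their centre line; the grasp point (between the pads) lies 19 mm behind it; x points along the fingers, z is the direction in which the jaws open and shut, and the axes are right-handed (so a half turn about x gives the same grasp; the last joint's range is limited). The gripper opens to 85 mm and grips with 20 to 120 N. Pads are 22 mm wide; open, the fingers measure 114 mm over their backs; the gripper's body (76 mm by 85 mm) begins 54 mm behind the grasp point. The pads swing forward as they close: fully open they stand 13 mm farther back than shut.
Start: joints at [-1.505, 0.313, 1.498, -0, 1.331, -0.223], TCP at [149.508, -503.268, 199.694] pointing down, gripper open.
Joint ranges: [-2.94, 2.94], [-0.97, 2.17], [0.19, 2.56], [-1.23, 4.37], [0.02, 3.11], [-2.88, 2.88]. Speed limits (rad/s): [2.39, 2.39, 3.01, 3.14, 3.14, 3.14].

INTERFACE

Orientations are given as a unit quaternion [w, x, y, z].
In Python, from rig import sense, vision, job gives the robot as it stands. The module is installed in compiled form; this text tells all that it offers.
- The arm moves only by the shell command python3 -m pendant 'ROWS' [FORCE]. ROWS is JSON, a list of rows, each a list of 7 numbers: the turn, a rotation vector about the tool's x, y, z in rad, then the shift along the tool's x, y, z in cm, then the opening, from 0 (shut) to 1 (fully open). A call has exactly 5 rows; each row is the pose to reach, as a shift and turn from the pose commanded when the call began, along the tool's axes at that moment; what a row does not reach only later rows make up. A row lasts 1/8 s, in which the tool goes at most 62.5 mm and 10.7 degrees, less where a joint would pass 70% of its speed; a pose out of reach is approached as far as the arm can. A call with a gripper value outside its range is refused whole. The fingers move at their own pace and stop on an object; FORCE is the grip in N (left out, the last holds). Time passes only in rows, so rows that repeat a pose let the fingers close, or fill a call up. It gives the time, the measured TCP pose, the force and the opening at its end, in the units of the state.
- sense(): the state, without advancing time (a new reading comes with each control period).
- vision.capture(name): name is "side" or "top" or "wrist"; returns the picture (420x560x3 uint8, red, green, blue); there is no depth.
- vision.calibration(name): a dict with "K" (3x3 intrinsics, pixels), "extrinsics" (4x4, takes a point from camera to world coordinates). Camera axes: x right, y up, looking along -z (the intrinsics and any distortion apply to the point x, -y, -z); pixel columns grow to the right and rows downward; lengths in mm; the calibration is good to about 2 mm. A picture is of the moment at which its call begins: read the wrist's pose just before it. calibration takes no time and is no camera call; for the wrist camera it gives the pose at the moment of the call.
- job.finish_job(): hands the job in, once; it reports no verdict.
The state is a dict: "time_s": time; "joints": joint angles; "dq": joint speeds; "tau": joint torques, N m; "eef_pos": TCP position; "ee_rot": TCP orientation; "force": force on the tool from outside, world axes, zero at the start; "wrist_torque": the same for the moment, N m; "grip_width": opening from 0.0 (shut) to 1.0 (fully open).
Only numpy, scipy, OpenCV 4.12 (cv2) and the standard library are available. Lean on these libraries where they do the work, as an engineer would, in place of code of your own. Each camera call takes 0.05 s, during which the arm holds its last target.

## Working session

There is one attempt and no reset: what is moved stays moved. The work goes in short steps, Python scripts to look and compute and a shell command to move; the robot and the scene stay as the last step left them, time stands still between calls to the robot, and variables do not carry over. Pictures are saved under pics/ and viewed, and the job is handed in when it is done.

```bash
mkdir -p pics; python3 - <<'E'
from rig import sense, vision
import cv2
s=sense(); print(s)
for n in ("side","top","wrist"):
    c=vision.calibration(n); print(n,c)
    cv2.imwrite(f"pics/{n}0.png",vision.capture(n)[:,:,::-1])
E
```

```text
{'time_s': 0.0, 'joints': array([-1.50536982e+00,  3.13456424e-01,  1.49843673e+00,  5.65366045e-08,
        1.33099379e+00, -2.23409291e-01]), 'dq': array([-0.00039343, -0.00098895, -0.00017089,  0.00023493,  0.00053948,
        0.0001989 ]), 'tau': array([-4.32174802e-04, -4.12270081e+01, -2.59745461e+01, -2.07594721e-04,
        4.13996866e-03, -1.84297625e-05]), 'eef_pos': array([ 149.50303412, -502.95546061,  199.13194867]), 'ee_rot': array([ 0.56645599,  0.42318474,  0.56705002, -0.42248852]), 'force': array([-1.84096688, -0.2920972 , -0.35528743]), 'wrist_torque': array([-0.05026467, -0.04617849, -0.00923114]), 'grip_width': 1.0020002168796265}
side {'K': array([[417.83263865,   0.        , 275.22849866],
       [  0.        , 417.83263865, 207.98565363],
       [  0.        ,   0.        ,   1.        ]]), 'extrinsics': array([[ 9.16110496e-01,  2.82058335e-01, -2.84929210e-01,
         3.63036925e+02],
       [-4.00737065e-01,  6.22387943e-01, -6.72341471e-01,
        -4.84459025e+02],
       [-1.23030104e-02,  7.30120774e-01,  6.83207356e-01,
         6.70010725e+02],
     
[... 425 characters left out ...]
+01],
       [ 2.13677725e-02,  1.31532732e-01,  9.91081510e-01,
         1.06310968e+03],
       [ 0.00000000e+00,  0.00000000e+00,  0.00000000e+00,
         1.00000000e+00]])}
wrist {'K': array([[318.15600041,   0.        , 280.44852451],
       [  0.        , 318.15600041, 213.66441947],
       [  0.        ,   0.        ,   1.        ]]), 'extrinsics': array([[ 2.84617038e-01,  9.12631069e-01,  2.93424051e-01,
         2.23945898e+02],
       [-9.58641293e-01,  2.70993236e-01,  8.70030876e-02,
        -4.82084221e+02],
       [-1.14212221e-04, -3.06050972e-01,  9.52015120e-01,
         3.73103972e+02],
       [ 0.00000000e+00,  0.00000000e+00,  0.00000000e+00,
         1.00000000e+00]])}
```

View pics/side0.png

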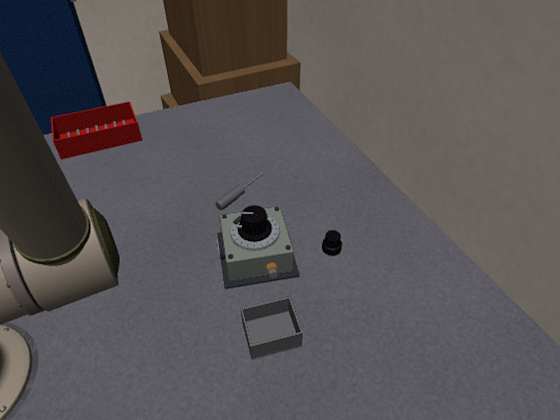

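View pics/top0.png

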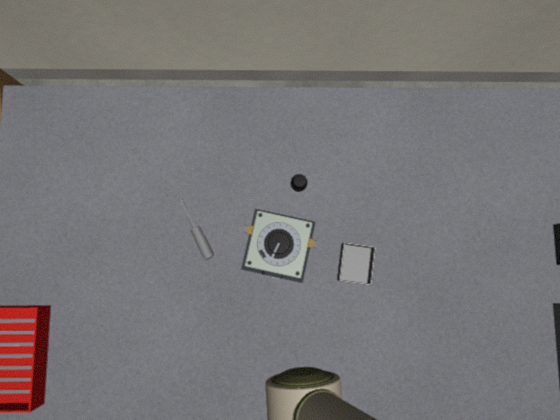

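```bash
python3 - <<'E'
import cv2
i=cv2.imread("pics/top0.png"); print(i.shape)
cv2.imwrite("pics/top0z.png",cv2.resize(i[180:330,180:380],None,fx=4,fy=4,interpolation=cv2.INTER_CUBIC))
i=cv2.imread("pics/side0.png")
cv2.imwrite("pics/side0z.png",cv2.resize(i[80:280,120:380],None,fx=3,fy=3,interpolation=cv2.INTER_CUBIC))
E
```

```text
(420, 560, 3)
```

View pics/top0z.png

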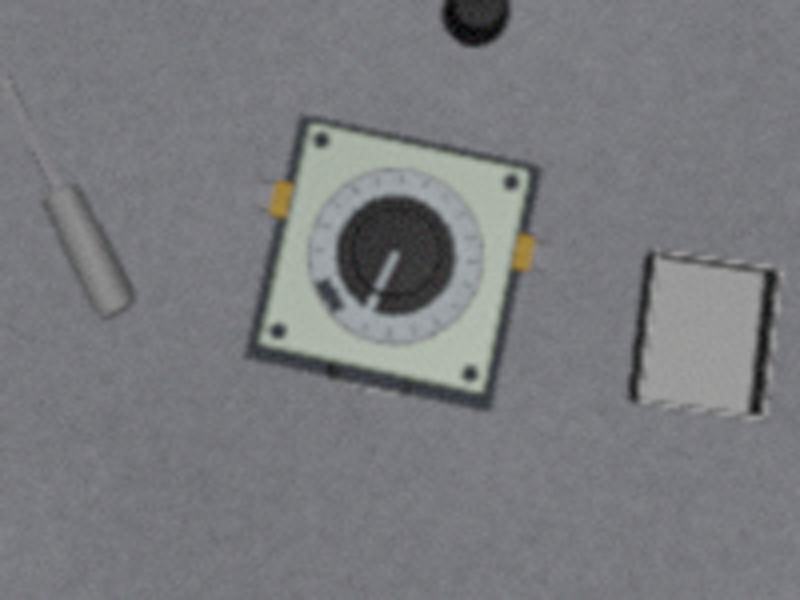

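View pics/side0z.png

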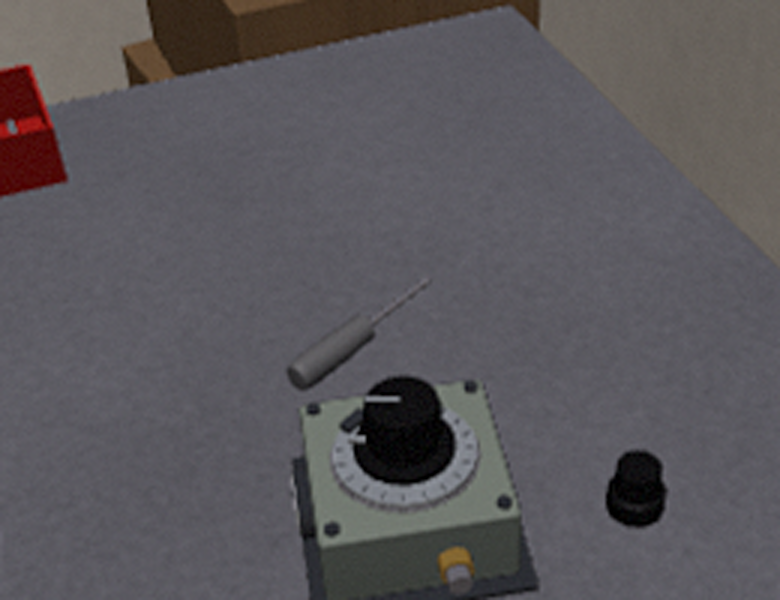

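```bash
cat > h.py <<'E'
import numpy as np, cv2
from rig import sense, vision
def ray(cal,u,v):
    K=cal["K"];E=cal["extrinsics"]
    d=np.array([(u-K[0,2])/K[0,0],-(v-K[1,2])/K[1,1],-1.0])
    return E[:3,3],E[:3,:3]@d
def onz(cal,u,v,z):
    o,d=ray(cal,u,v); return o+d*(z-o[2])/d[2]
def proj(cal,P):
    E=cal["extrinsics"];p=E[:3,:3].T@(np.asarray(P,float)-E[:3,3]);K=cal["K"]
    return np.array([K[0,0]*p[0]/-p[2]+K[0,2],K[1,1]*(-p[1])/-p[2]+K[1,2]])
E
python3 - <<'E'
from h import *
c=vision.calibration("top"); s=vision.calibration("side")
z=lambda x,y:((x+.5)/4+180-.5,(y+.5)/4+180-.5)
zs=lambda x,y:((x+.5)/3+120-.5,(y+.5)/3+80-.5)
for n,p,h in [("ring",(396,257),75),("skirt",(396,255),83),("tab",(332,290),80),("tip",(372,305),87),("bin",(705,333),0),("hou1",(308,119),70),("hou2",(536,167),70),("hou3",(488,395),70),("hou4",(258,347),70)]:
    print(n,onz(c,*z(*p),h)[:2])
print("side top",onz(s,*zs(402,400),121),"ring",onz(s,*zs(405,452),75), "tip",onz(s,*zs(351,439),87),"conn",onz(s,*zs(637,480),30),"connT",onz(c,*z(476,15),42))
A=np.mean([onz(c,*z(*p),70)[:2] for p in [(308,119),(536,167),(488,395),(258,347)]],0);print(A)
E
```

```text
ring [546.55491879  60.68949055]
skirt [547.2481233  60.7740042]
tab [528.08687399  96.29682108]
tip [519.57398397  74.08265676]
bin [ 504.47636125 -125.74089161]
hou1 [625.11529421 110.45706255]
hou2 [597.6080333  -18.86772991]
hou3 [469.93519744   9.49192553]
hou4 [496.86335823 137.70051533]
side top [549.07762977  59.95953635 121.        ] ring [548.3549648   58.70763518  75.        ] tip [516.82380254  73.17545733  87.        ] conn [698.51598312   8.97032186  30.        ] connT [690.57273289  12.92067722  42.        ]
[547.3804708   59.69544338]
```

```bash
cat >> h.py <<'E'
from scipy.spatial.transform import Rotation as Rn
def R(s): 
    q=s["ee_rot"]; return Rn.from_quat([q[1],q[2],q[3],q[0]])
def plan(target,yaw=0):
    s=sense(); r=R(s); d=np.array(target)-s["eef_pos"]
    print("tool axes (cols)\n",r.as_matrix().round(3)); print("shift cm",(r.inv().apply(d)/10).round(2))
    # correction to vertical + yaw
    x=r.as_matrix()[:,0]; ax=np.cross(x,[0,0,-1]); fix=Rn.from_rotvec(ax)
    rel=r.inv()*Rn.from_euler('z',yaw)*fix*r; print("turn",rel.as_rotvec().round(4))
    print("t",s["time_s"],"p",s["eef_pos"].round(2),"F",s["force"].round(2),"M",s["wrist_torque"].round(3),"g",round(s["grip_width"],3),"q",s["joints"].round(2))
E
python3 -c "
from h import *
plan([547.5,60,220],1.5)"
```

```text
tool axes (cols)
 [[-0.     0.959  0.285]
 [ 0.001  0.285 -0.959]
 [-1.     0.    -0.001]]
shift cm [ -2.02  54.19 -42.64]
turn [-1.5e+00 -6.0e-04 -8.0e-04]
t 0.15 p [ 149.51 -503.05  199.3 ] F [-0.19 -0.47 -0.14] M [-0.019 -0.009 -0.043] g 1.003 q [-1.51  0.31  1.5  -0.    1.33 -0.22]
```

```bash
python3 -m pendant '[[-0.15,0,0,-0.2,5,-4,1],[-0.3,0,0,-0.4,10,-8,1],[-0.45,0,0,-0.7,15,-12,1],[-0.6,0,0,-1,20,-16,1],[-0.75,0,0,-1.2,25,-20,1]]'; python3 -c "
from h import *
plan([547.5,60,220],0.75)"
```

```text
time_s: 0.78
eef_pos: [328.4, -245.0, 211.6]
ee_rot: [0.683, 0.184, 0.683, -0.184]
force: [1.5, -0.3, -0.3]
grip_width: 1.0
tool axes (cols)
 [[ 0.     0.503  0.864]
 [-0.     0.864 -0.503]
 [-1.    -0.     0.   ]]
shift cm [-0.84 37.38  3.57]
turn [-7.5e-01  3.0e-04  2.0e-04]
t 0.775 p [ 328.43 -245.04  211.57] F [ 1.45 -0.27 -0.28] M [-0.054 -0.079  0.026] g 1.0 q [-0.93  0.04  1.79  0.    1.31 -0.4 ]
```

```bash
python3 -m pendant '[[-0.15,0,0,-0.2,6,0.6,1],[-0.3,0,0,-0.4,12,1.2,1],[-0.45,0,0,-0.6,18,1.8,1],[-0.6,0,0,-0.7,24,2.4,1],[-0.7,0,0,-0.8,30,3,1]]';  python3 -c "
from h import *
plan([547.5,60,220],0.05)"
```

```text
time_s: 1.4
eef_pos: [506.6, -1.6, 219.4]
ee_rot: [0.705, -0.061, 0.704, 0.061]
force: [-0.2, -1.5, -0.0]
grip_width: 0.996
tool axes (cols)
 [[ 0.    -0.171  0.985]
 [-0.     0.985  0.171]
 [-1.    -0.     0.   ]]
shift cm [-0.06  5.37  5.08]
turn [-0.05    0.      0.0002]
t 1.4 p [506.59  -1.6  219.41] F [-0.17 -1.49 -0.01] M [-0.065 -0.011  0.016] g 0.996 q [-0.23  0.26  1.52 -0.    1.36 -0.41]
```

```bash
python3 -c "
from h import *
plan([547.5,60,210],0.05)"
```

```text
tool axes (cols)
 [[ 0.    -0.171  0.985]
 [-0.     0.985  0.171]
 [-1.    -0.     0.   ]]
shift cm [0.94 5.37 5.08]
turn [-0.05    0.      0.0002]
t 1.4 p [506.59  -1.6  219.41] F [-0.17 -1.49 -0.01] M [-0.065 -0.011  0.016] g 0.996 q [-0.23  0.26  1.52 -0.    1.36 -0.41]
```

```bash
python3 -m pendant '[[0,0,0,0.3,2,2,1],[0,0,0,0.6,4,4,1],[0,0,0,0.9,5.4,5.1,1],[0,0,0,0.9,5.4,5.1,1],[0,0,0,0.9,5.4,5.1,1]]'; python3 -c "
from h import *
plan([547.5,60,210],0.0)
c=vision.calibration('wrist');np.save('w1.npy',c['extrinsics'])
i=vision.capture('wrist')
cv2.imwrite('pics/w1.png',i[:,:,::-1])
for P in ([547.5,60,121],[547.5,60,83],[547.5,60,76]): print(proj(c,P))
"
```

```text
time_s: 2.02
eef_pos: [546.7, 57.6, 210.6]
ee_rot: [0.705, -0.059, 0.705, 0.059]
force: [-0.1, -0.3, 0.5]
grip_width: 0.996
tool axes (cols)
 [[-0.    -0.167  0.986]
 [-0.     0.986  0.167]
 [-1.    -0.    -0.   ]]
shift cm [0.06 0.23 0.12]
turn [-0.     -0.0001  0.0002]
t 2.025 p [546.69  57.56 210.57] F [-0.12 -0.3   0.45] M [-0.014 -0.015 -0.001] g 0.996 q [-0.11  0.36  1.4  -0.    1.38 -0.28]
[282.98520285 202.65738463]
[282.68440924 191.94553142]
[282.6364935  190.23915742]
```

View pics/w1.png

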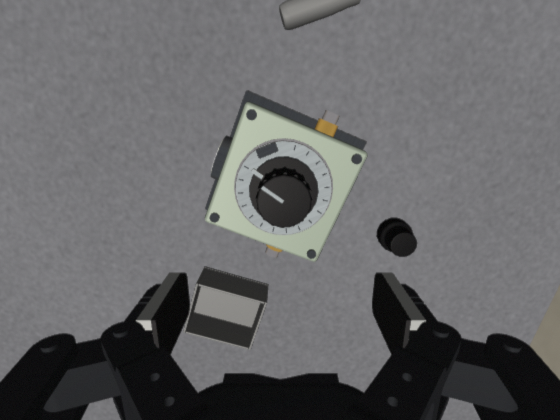

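```bash
python3 -c "
import cv2
i=cv2.imread('pics/w1.png')
cv2.imwrite('pics/w1z.png',cv2.resize(i[130:245,220:350],None,fx=6,fy=5.2,interpolation=cv2.INTER_CUBIC))
cv2.imwrite('pics/w1z.png',cv2.resize(i[130:230,220:350],None,fx=6,fy=6,interpolation=cv2.INTER_CUBIC))
cv2.imwrite('pics/w1z.png',cv2.resize(i[132:240,220:350],None,fx=5.5,fy=5.5,interpolation=cv2.INTER_CUBIC))"
```

```text
(no output)
```

View pics/w1z.png

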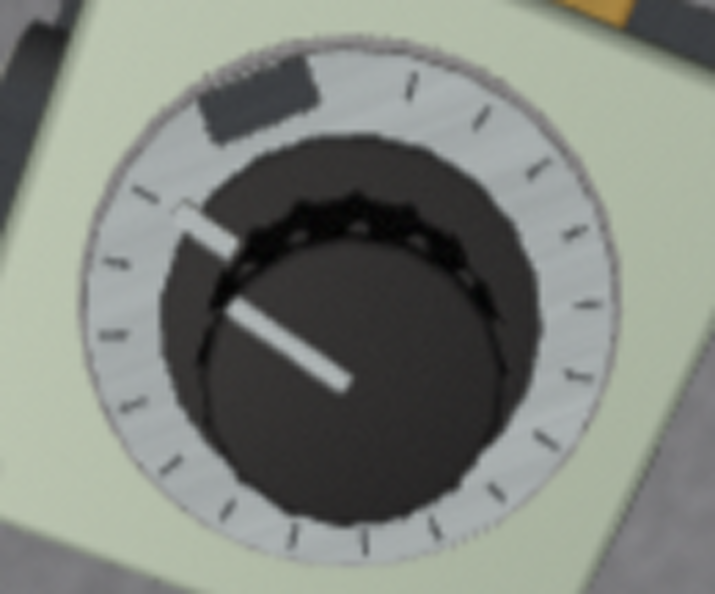

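```bash
python3 -c "
from h import *
c=vision.calibration('wrist');c['extrinsics']=np.load('w1.npy')
z=lambda x,y:((x+.5)/5.5+220-.5,(y+.5)/5.5+132-.5)
f=lambda p,h: onz(c,*z(*p),h)[:2]
top=f((353.5,381),121); ring=f((351,302),75); print('top',top,'ring',ring)
for h in (76,79,82):
  t=f((268,124),h)-top; print(h,t,np.hypot(*t),np.arctan2(t[1],t[0]))
for h in (83,87):
  t=f((180,207),h)-top; print(h,t,np.hypot(*t),np.arctan2(t[1],t[0]))
a=f((233,305),121)-f((345,385),121);print(np.arctan2(a[1],a[0]), f((345,385),121))
plan([top[0],top[1],93])
"
```

```text
top [547.9736161  61.7040257] ring [547.66194357  63.6519873 ]
76 [-20.03883223  31.10159923] 36.998165790364716 2.1431557076730643
79 [-19.9915235   31.50005769] 37.3083723347627 2.136305160480129
82 [-19.94421476  31.89851615] 37.62030083892042 2.129567903995755
83 [-32.7518364   15.41750818] 36.1992036663054 2.7016281104856557
87 [-32.51859492  16.16924743] 36.31671210172403 2.68016284609633
2.6713668632251517 [546.77368052  60.84371897]
tool axes (cols)
 [[ 0.    -0.166  0.986]
 [-0.     0.986  0.166]
 [-1.    -0.     0.   ]]
shift cm [11.77  0.4   0.19]
turn [0.     0.0002 0.0002]
t 2.075 p [546.74  57.48 210.68] F [-0.07 -0.56  0.09] M [-0.01  -0.029 -0.036] g 0.998 q [-0.11  0.36  1.4  -0.    1.38 -0.28]
```

```bash
python3 -m pendant '[[0,0,0,3,0.35,0.15,1],[0,0,0,6,0.35,0.15,1],[0,0,0,9,0.35,0.15,1],[0,0,0,11,0.35,0.15,1],[0,0,0,11.7,0.35,0.15,1]]' 30;python3 -c "
from h import *
plan([547.7,61.2,93])
cv2.imwrite('pics/w2.png',vision.capture('wrist')[:,:,::-1])
cv2.imwrite('pics/s2.png',vision.capture('side')[80:280,120:380,::-1].repeat(3,0).repeat(3,1))
"
```

```text
time_s: 2.7
eef_pos: [547.3, 61.3, 92.8]
ee_rot: [0.704, -0.059, 0.705, 0.059]
force: [-0.5, 0.2, 1.0]
grip_width: 1.006
tool axes (cols)
 [[-0.001 -0.166  0.986]
 [ 0.     0.986  0.166]
 [-1.     0.    -0.001]]
shift cm [-0.02 -0.02  0.03]
turn [ 0.     -0.0013 -0.0003]
t 2.7 p [547.32  61.34  92.78] F [-0.46  0.16  1.01] M [-0.047 -0.004  0.007] g 1.006 q [-0.1   0.47  1.56 -0.    1.11 -0.27]
```

View pics/w2.png

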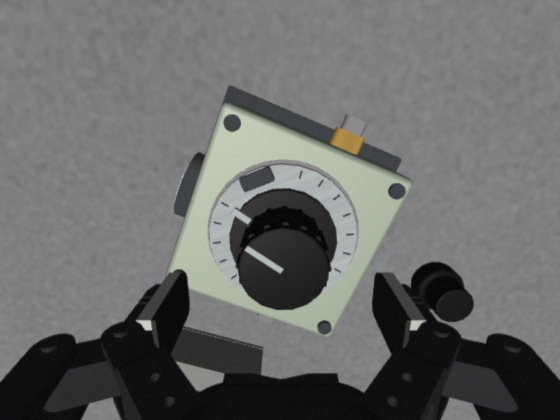

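View pics/s2.png

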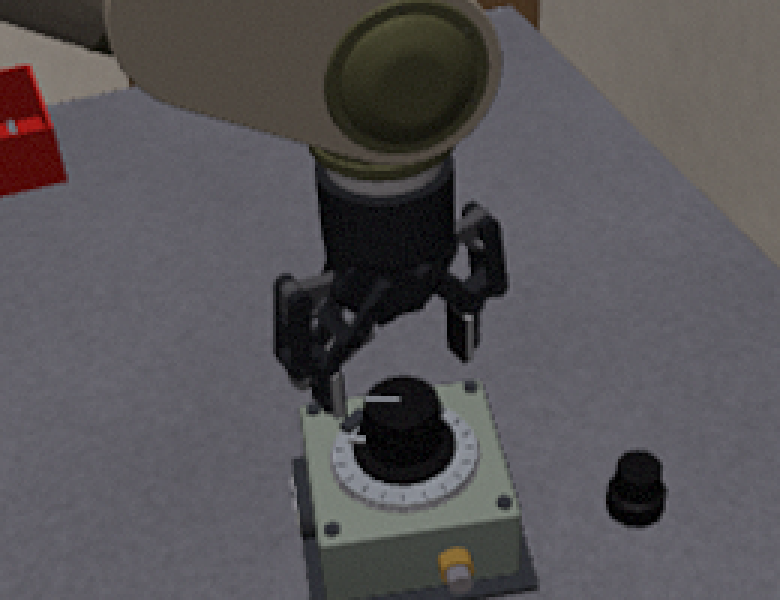

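```bash
python3 -c "
from h import *
c=vision.calibration('wrist');s=sense()
p=s['eef_pos']
for z in (93,106,112,121): print(z,proj(c,[p[0],p[1],z]))
print(onz(c,284,268,121))
r=R(s).as_matrix()
for d in (-42,42): print(proj(c,p+r[:,2]*d+[0,0,13]),proj(c,p+r[:,2]*d+[0,0,35]), proj(c,p+r[:,2]*d+[0,0,13]+r[:,1]*11))
"
```

```text
93 [282.08788195 247.35936412]
106 [282.20106424 256.87490449]
112 [282.25880417 261.72925569]
121 [282.35299392 269.64804203]
[548.42608919  62.56232469 121.        ]
[206.6643421  257.28414952] [196.75726582 276.93152865] [205.22451819 238.94009889]
[357.74036333 257.25370099] [368.11281033 276.89498818] [359.24400248 238.91073969]
```

```bash
python3 -m pendant '[[0,0,0,0,0,0.05,0.3],[0,0,0,0,0,0.05,0.3],[0,0,0,0,0,0.05,0.3],[0,0,0,0,0,0.05,0.3],[0,0,0,0,0,0.05,0.3]]' 30;python3 -c "
from h import *
plan([547.7,61.2,93])
cv2.imwrite('pics/w3.png',vision.capture('wrist')[:,:,::-1])
"
```

```text
time_s: 3.42
eef_pos: [548.3, 62.0, 93.5]
ee_rot: [0.705, -0.059, 0.705, 0.059]
force: [0.5, 0.3, -0.5]
grip_width: 0.305
tool axes (cols)
 [[-0.    -0.167  0.986]
 [ 0.     0.986  0.167]
 [-1.     0.    -0.   ]]
shift cm [ 0.05 -0.07 -0.08]
turn [ 0. -0. -0.]
t 3.425 p [548.34  62.05  93.47] F [ 0.48  0.3  -0.46] M [ 0.032 -0.016  0.03 ] g 0.305 q [-0.1   0.47  1.56  0.    1.11 -0.27]
```

View pics/w3.png

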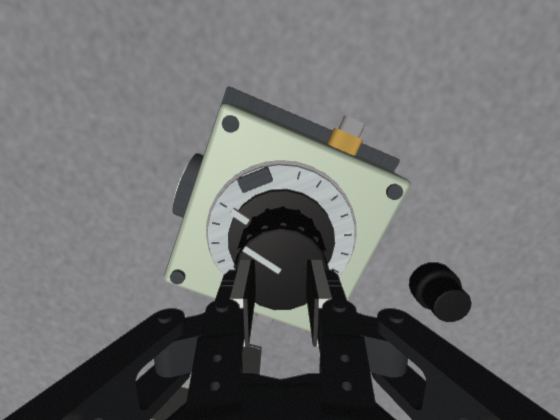

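```bash
python3 -c "
from h import *
s=vision.calibration('side');st=sense();p=st['eef_pos'];r=R(st).as_matrix()
im=vision.capture('side')[:,:,::-1].copy()
cv2.imwrite('pics/s3.png',cv2.resize(im[120:270,160:360],None,fx=4,fy=4,interpolation=cv2.INTER_CUBIC))
zo=lambda P:((proj(s,P)-[160,120])*4).round()
for d in (-13,0,13):
  for h in (0,13,30,40): print(d,h,zo(p+r[:,2]*d+[0,0,h]))
print(zo([547.7,61,121]))
"
```

```text
-13 0 [351. 421.]
-13 13 [350. 402.]
-13 30 [348. 377.]
-13 40 [347. 361.]
0 0 [374. 411.]
0 13 [373. 391.]
0 30 [371. 366.]
0 40 [370. 351.]
13 0 [397. 400.]
13 13 [396. 381.]
13 30 [395. 355.]
13 40 [394. 340.]
[371. 371.]
```

View pics/s3.png

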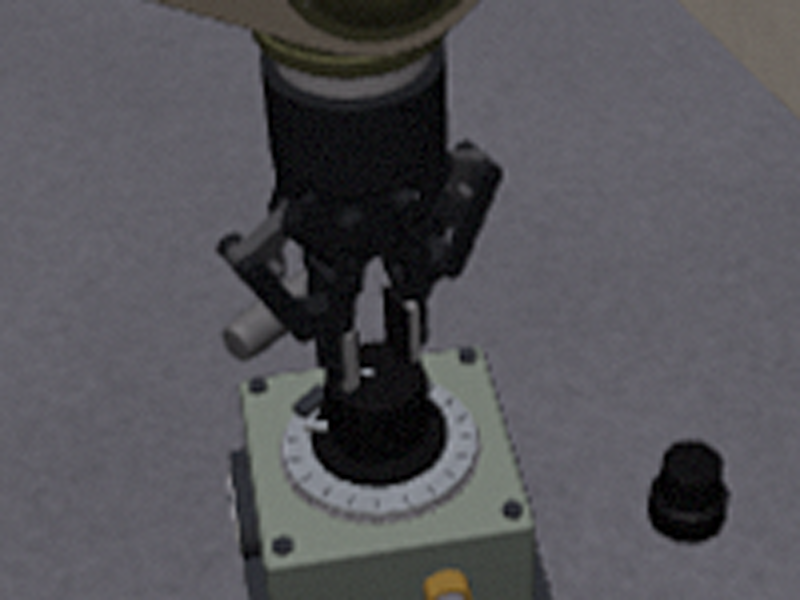

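```bash
python3 -m pendant '[[0,0,0,0,0,0,0.85],[0,0,0,0,0,0,0.85],[0,0,0,0,0,0,0.85],[0,0,0,0.5,0,0,0.85],[0,0,0,1,-0.07,-0.05,0.85]]' 30; python3 -m pendant '[[0,0,0,0.4,0,0,0.85],[0,0,0,0.8,0,0,0.85],[0,0,0,1,0,0,0.85],[0,0,0,1.2,0,0,0.85],[0,0,0,1.2,0,0,0.85]]' 30
python3 -c "
from h import *
plan([547.7,61.2,60])
cv2.imwrite('pics/w4.png',vision.capture('wrist')[:,:,::-1])
im=vision.capture('side')[:,:,::-1].copy()
cv2.imwrite('pics/s4.png',cv2.resize(im[120:270,160:360],None,fx=4,fy=4,interpolation=cv2.INTER_CUBIC))
"
```

```text
time_s: 4.15
eef_pos: [547.9, 61.3, 83.0]
ee_rot: [0.705, -0.059, 0.705, 0.059]
force: [-0.3, 0.6, 0.1]
grip_width: 0.853
time_s: 4.78
eef_pos: [548.0, 61.3, 71.4]
ee_rot: [0.705, -0.059, 0.705, 0.059]
force: [0.2, -0.6, 0.3]
grip_width: 0.848
tool axes (cols)
 [[-0.    -0.167  0.986]
 [ 0.     0.986  0.167]
 [-1.     0.    -0.   ]]
shift cm [ 1.14 -0.   -0.03]
turn [ 0. -0. -0.]
t 4.775 p [547.98  61.27  71.39] F [ 0.23 -0.58  0.31] M [ 0.002  0.009 -0.023] g 0.848 q [-0.1   0.5   1.58  0.    1.06 -0.27]
```

View pics/s4.png

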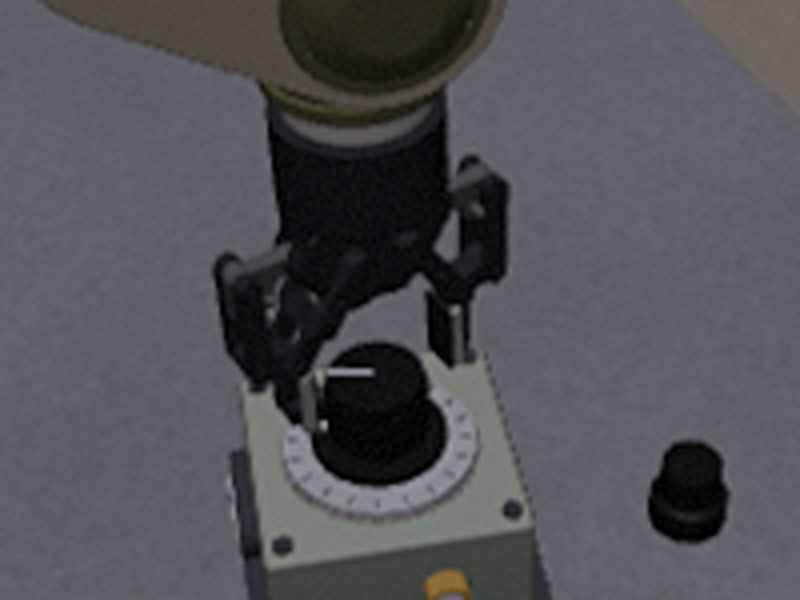

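View pics/w4.png

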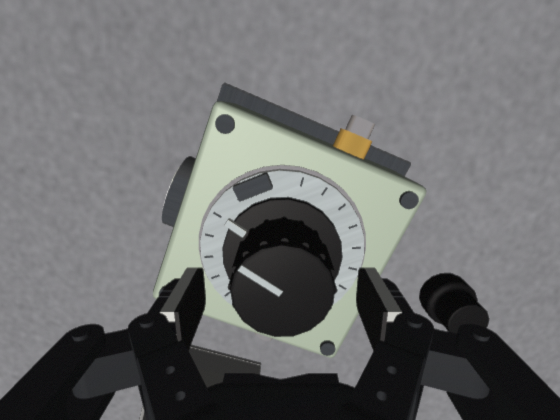

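```bash
python3 -m pendant '[[0,0,0,0.5,0,0,0.75],[0,0,0,1,0,0,0.7],[0,0,0,1,0,0,0.65],[0,0,0,1,0,0,0.65],[0,0,0,1,0,0,0.65]]' 30
python3 -c "
from h import *
plan([547.7,61.2,60])
cv2.imwrite('pics/w5.png',vision.capture('wrist')[:,:,::-1])
im=vision.capture('side')[:,:,::-1].copy()
cv2.imwrite('pics/s5.png',cv2.resize(im[120:270,160:360],None,fx=4,fy=4,interpolation=cv2.INTER_CUBIC))
"
```

```text
time_s: 5.5
eef_pos: [548.1, 61.3, 61.6]
ee_rot: [0.705, -0.059, 0.705, 0.059]
force: [-0.6, 0.0, -0.3]
grip_width: 0.65
tool axes (cols)
 [[ 0.    -0.167  0.986]
 [-0.     0.986  0.167]
 [-1.    -0.     0.   ]]
shift cm [ 0.16  0.   -0.04]
turn [0.     0.0003 0.0001]
t 5.5 p [548.09  61.26  61.59] F [-0.6   0.04 -0.32] M [-0.009 -0.007  0.081] g 0.65 q [-0.1   0.51  1.59 -0.    1.04 -0.27]
```

View pics/s5.png

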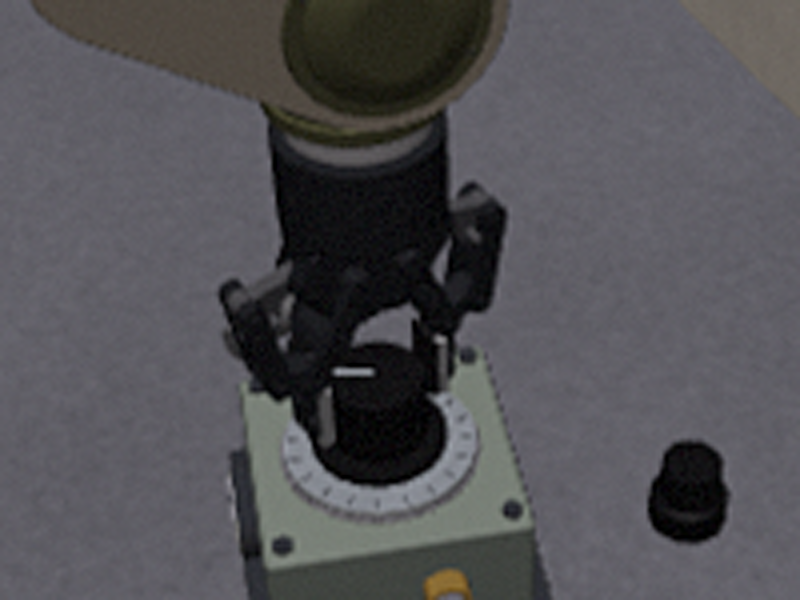

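View pics/w5.png

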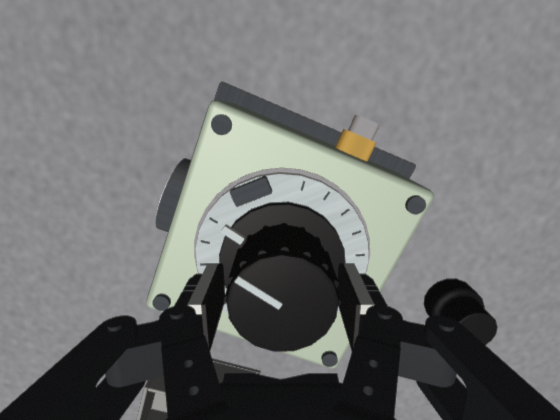

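```bash
python3 -m pendant '[[0,0,0,0,0,0,0.5],[0,0,0,0,0,0,0.45],[0,0,0,0,0,0,0.45],[0,0,0,0,0,0,0.45],[0,0,0,0,0,0,0.45]]' 30
python3 -c "
from h import *
plan([547.7,61.2,60])
cv2.imwrite('pics/w6.png',vision.capture('wrist')[:,:,::-1])
"
```

```text
time_s: 6.22
eef_pos: [548.4, 61.3, 61.8]
ee_rot: [0.705, -0.059, 0.704, 0.059]
force: [3.7, 1.9, 3.3]
grip_width: 0.553
tool axes (cols)
 [[ 0.001 -0.167  0.986]
 [-0.     0.986  0.167]
 [-1.    -0.     0.001]]
shift cm [ 0.18  0.   -0.07]
turn [-0.      0.0011  0.0002]
t 6.225 p [548.39  61.27  61.76] F [3.65 1.86 3.35] M [ 0.129 -0.442  0.018] g 0.553 q [-0.1   0.51  1.59  0.    1.04 -0.27]
```

View pics/w6.png

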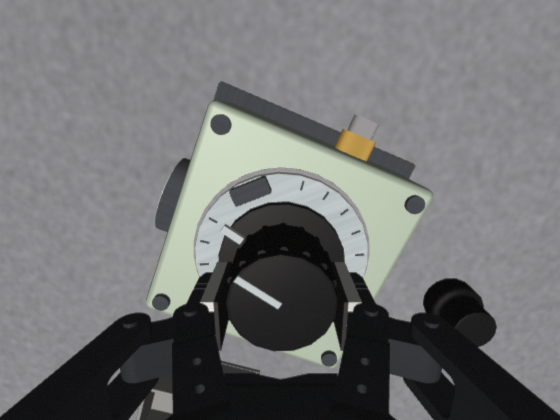

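```bash
python3 -m pendant '[[0.05,0,0,0,0,0,0.45],[0.1,0,0,0,0,0,0.45],[0.15,0,0,0,0,0,0.45],[0.2,0,0,0,0,0,0.45],[0.2,0,0,0,0,0,0.45]]' 30
python3 -c "
from h import *
plan([547.7,61.2,60])
cv2.imwrite('pics/w7.png',vision.capture('wrist')[:,:,::-1])
"
```

```text
time_s: 6.9
eef_pos: [548.3, 61.3, 61.8]
ee_rot: [0.707, 0.011, 0.707, -0.011]
force: [3.8, 2.4, 5.1]
grip_width: 0.554
tool axes (cols)
 [[ 0.001  0.032  0.999]
 [ 0.     0.999 -0.032]
 [-1.     0.     0.001]]
shift cm [ 0.18 -0.01 -0.06]
turn [ 0.      0.0009 -0.0001]
t 6.9 p [548.29  61.29  61.77] F [3.76 2.38 5.12] M [ 0.205 -0.43  -0.114] g 0.554 q [-0.1   0.51  1.59  0.    1.04 -0.07]
```

View pics/w7.png

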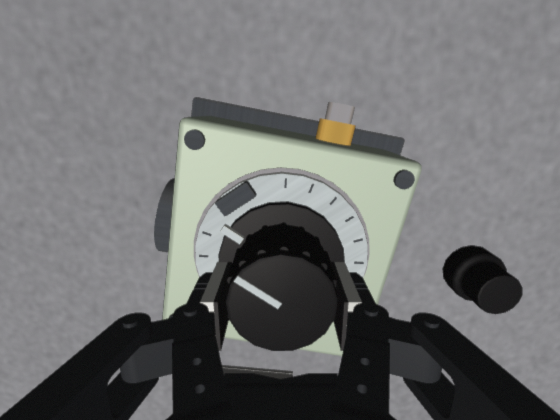

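```bash
python3 -m pendant '[[0.03,0,0,-0.05,0,0,0.45],[0.06,0,0,-0.1,0,0,0.45],[0.06,0,0,-0.2,0,0,0.45],[0.06,0,0,-0.25,0,0,0.45],[0.06,0,0,-0.25,0,0,0.45]]' 30
python3 -c "
from h import *
plan([547.7,61.2,60])"
```

```text
time_s: 7.58
eef_pos: [548.1, 61.3, 63.1]
ee_rot: [0.706, 0.033, 0.706, -0.033]
force: [7.1, 1.7, -5.2]
grip_width: 0.547
tool axes (cols)
 [[ 0.     0.093  0.996]
 [ 0.     0.996 -0.093]
 [-1.     0.    -0.   ]]
shift cm [ 0.31 -0.01 -0.04]
turn [ 0.     -0.     -0.0002]
t 7.575 p [548.08  61.29  63.08] F [ 7.08  1.71 -5.16] M [ 0.168 -1.262 -0.142] g 0.547 q [-0.1   0.51  1.59  0.    1.04 -0.01]
```

```bash
python3 -m pendant '[[0,0,0,-0.05,0,0.03,0.45],[0,0,0,-0.1,0,0.05,0.45],[0,0,0,-0.1,0,0.05,0.45],[0,0,0,-0.1,0,0.05,0.45],[0,0,0,-0.1,0,0.05,0.45]]' 30
python3 -c "
from h import *
plan([547.7,61.2,60])
cv2.imwrite('pics/w8.png',vision.capture('wrist')[:,:,::-1])"
```

```text
time_s: 8.2
eef_pos: [548.2, 61.3, 63.9]
ee_rot: [0.706, 0.033, 0.707, -0.033]
force: [5.7, 1.3, -5.1]
grip_width: 0.553
tool axes (cols)
 [[-0.001  0.093  0.996]
 [ 0.     0.996 -0.093]
 [-1.     0.    -0.001]]
shift cm [ 0.39 -0.01 -0.04]
turn [-0.     -0.0011 -0.0003]
t 8.2 p [548.16  61.28  63.89] F [ 5.7   1.31 -5.14] M [ 0.155 -1.062 -0.155] g 0.553 q [-0.1   0.51  1.58  0.    1.05 -0.01]
```

View pics/w8.png

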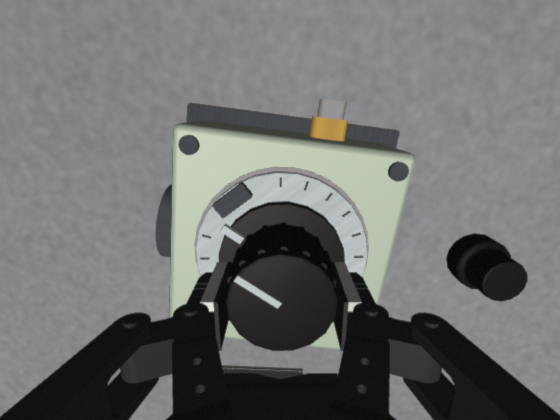

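```bash
python3 -m pendant '[[0,0,0,-0.05,0,0.03,0.45],[0,0,0,-0.1,0,0.05,0.45],[0,0,0,-0.1,0,0.05,0.45],[0,0,0,-0.1,0,0.05,0.45],[0,0,0,-0.1,0,0.05,0.45]]' 30
python3 -c "
from h import *
plan([547.7,61.2,60])"
```

```text
time_s: 8.88
eef_pos: [548.3, 61.3, 65.4]
ee_rot: [0.706, 0.033, 0.707, -0.032]
force: [1.7, 0.9, -10.3]
grip_width: 0.553
tool axes (cols)
 [[-0.002  0.092  0.996]
 [ 0.     0.996 -0.092]
 [-1.     0.    -0.002]]
shift cm [ 0.54 -0.02 -0.06]
turn [ 0.     -0.0019 -0.0001]
t 8.875 p [548.29  61.32  65.43] F [  1.7    0.88 -10.28] M [ 0.23  -0.296 -0.113] g 0.553 q [-0.1   0.51  1.58  0.    1.05 -0.01]
```

```bash
python3 -m pendant '[[0.02,0,0,0,0,0,0.45],[0.04,0,0,0,0,0,0.45],[0.06,0,0,0,0,0,0.45],[0.06,0,0,0,0,0,0.45],[0.06,0,0,0,0,0,0.45]]' 30
python3 -m pendant '[[0.02,0,0,0,0,0,0.45],[0.04,0,0,0,0,0,0.45],[0.05,0,0,0,0,0,0.45],[0.05,0,0,0,0,0,0.45],[0.05,0,0,0,0,0,0.45]]' 30
python3 -c "
from h import *
plan([547.7,61.2,60])"
```

```text
time_s: 9.5
eef_pos: [548.5, 61.3, 65.7]
ee_rot: [0.705, 0.054, 0.706, -0.054]
force: [-2.4, 2.2, -10.5]
grip_width: 0.551
time_s: 10.12
eef_pos: [548.6, 61.3, 65.7]
ee_rot: [0.703, 0.071, 0.704, -0.071]
force: [-4.1, 2.2, -11.1]
grip_width: 0.548
tool axes (cols)
 [[-0.001  0.201  0.98 ]
 [ 0.     0.98  -0.201]
 [-1.     0.    -0.001]]
shift cm [ 0.57 -0.03 -0.08]
turn [ 0.     -0.0012 -0.    ]
t 10.125 p [548.56  61.3   65.74] F [ -4.12   2.19 -11.14] M [0.444 1.079 0.025] g 0.548 q [-0.1   0.51  1.58  0.    1.05  0.1 ]
```

```bash
python3 -m pendant '[[0.02,0,0,0,0,-0.03,0.45],[0.04,0,0,0,0,-0.05,0.45],[0.05,0,0,0,0,-0.05,0.45],[0.05,0,0,0,0,-0.05,0.45],[0.05,0,0,0,0,-0.05,0.45]]' 30
python3 -c "
from h import *
plan([547.7,61.2,60])
cv2.imwrite('pics/w9.png',vision.capture('wrist')[:,:,::-1])"
```

```text
time_s: 10.75
eef_pos: [548.4, 61.3, 65.9]
ee_rot: [0.701, 0.089, 0.702, -0.089]
force: [-4.9, 2.6, -11.5]
grip_width: 0.55
tool axes (cols)
 [[-0.     0.249  0.968]
 [ 0.     0.968 -0.249]
 [-1.     0.    -0.   ]]
shift cm [ 0.59 -0.03 -0.07]
turn [ 0.     -0.0002 -0.0001]
t 10.75 p [548.44  61.32  65.89] F [ -4.91   2.58 -11.45] M [0.421 0.99  0.087] g 0.55 q [-0.1   0.51  1.58  0.    1.05  0.15]
```

View pics/w9.png

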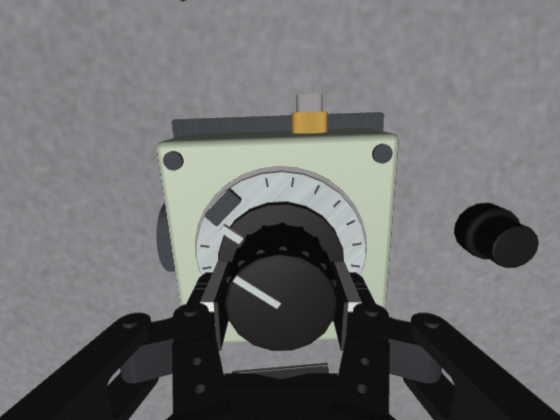

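```bash
python3 -m pendant '[[0.02,0,0,0,0,-0.03,0.45],[0.04,0,0,0,0,-0.05,0.45],[0.05,0,0,0,0,-0.05,0.45],[0.05,0,0,0,0,-0.05,0.45],[0.05,0,0,0,0,-0.05,0.45]]' 30
python3 -c "
from h import *
plan([547.7,61.2,60])"
```

```text
time_s: 11.42
eef_pos: [548.3, 61.4, 66.1]
ee_rot: [0.699, 0.106, 0.699, -0.106]
force: [-2.0, 1.3, -11.7]
grip_width: 0.546
tool axes (cols)
 [[ 0.001  0.298  0.955]
 [ 0.     0.955 -0.298]
 [-1.     0.     0.001]]
shift cm [ 0.61 -0.03 -0.05]
turn [-0.      0.0007 -0.0002]
t 11.425 p [548.29  61.37  66.06] F [ -2.01   1.27 -11.7 ] M [ 0.395  0.471 -0.007] g 0.546 q [-0.1   0.51  1.58  0.    1.05  0.2 ]
```

```bash
python3 -m pendant '[[0.02,0,0,0,0,0,0.45],[0.04,0,0,0,0,-0.02,0.45],[0.05,0,0,0,0,-0.02,0.45],[0.05,0,0,0,0,-0.02,0.45],[0.05,0,0,0,0,-0.02,0.45]]' 30
python3 -c "
from h import *
plan([547.7,61.2,60])"
```

```text
time_s: 12.05
eef_pos: [548.2, 61.4, 66.2]
ee_rot: [0.697, 0.124, 0.696, -0.124]
force: [1.0, 2.7, -8.3]
grip_width: 0.546
tool axes (cols)
 [[ 0.001  0.345  0.939]
 [-0.     0.939 -0.345]
 [-1.     0.     0.001]]
shift cm [ 0.62 -0.04 -0.04]
turn [-0.      0.001  -0.0004]
t 12.05 p [548.22  61.42  66.22] F [ 0.98  2.66 -8.28] M [ 0.418  0.02  -0.117] g 0.546 q [-0.1   0.51  1.58  0.    1.05  0.25]
```

```bash
python3 -m pendant '[[0,0,0,-0.03,0,0,0.45],[0,0,0,-0.06,0,0,0.45],[0,0,0,-0.1,0,0,0.45],[0,0,0,-0.1,0,0,0.45],[0,0,0,-0.1,0,0,0.45]]' 30
python3 -c "
from h import *
plan([547.7,61.2,60])"
```

```text
time_s: 12.68
eef_pos: [548.1, 61.4, 67.0]
ee_rot: [0.696, 0.124, 0.696, -0.124]
force: [4.3, 1.7, -11.9]
grip_width: 0.549
tool axes (cols)
 [[ 0.001  0.345  0.939]
 [-0.     0.939 -0.345]
 [-1.     0.     0.001]]
shift cm [ 0.7  -0.03 -0.03]
turn [ 0.      0.0006 -0.0001]
t 12.675 p [548.06  61.42  66.98] F [  4.28   1.73 -11.94] M [ 0.281 -0.624 -0.138] g 0.549 q [-0.1   0.51  1.58 -0.    1.05  0.25]
```

```bash
python3 -m pendant '[[0.02,0,0,0,0,0,0.45],[0.04,0,0,0,0,0.02,0.45],[0.05,0,0,0,0,0.04,0.45],[0.05,0,0,0,0,0.04,0.45],[0.05,0,0,0,0,0.04,0.45]]' 45
python3 -c "
from h import *
plan([547.7,61.2,60])
cv2.imwrite('pics/w10.png',vision.capture('wrist')[:,:,::-1])
im=vision.capture('side')[:,:,::-1].copy()
cv2.imwrite('pics/s10.png',cv2.resize(im[120:270,160:360],None,fx=4,fy=4,interpolation=cv2.INTER_CUBIC))"
```

```text
time_s: 13.3
eef_pos: [548.3, 61.4, 67.4]
ee_rot: [0.693, 0.141, 0.693, -0.141]
force: [0.0, 1.4, 0.6]
grip_width: 0.546
tool axes (cols)
 [[ 0.     0.391  0.92 ]
 [ 0.     0.92  -0.391]
 [-1.     0.     0.   ]]
shift cm [ 0.74 -0.04 -0.05]
turn [ 0.      0.0003 -0.0002]
t 13.3 p [548.26  61.36  67.4 ] F [0.05 1.4  0.61] M [ 0.439  0.345 -0.176] g 0.546 q [-0.1   0.51  1.58  0.    1.05  0.3 ]
```

View pics/w10.png

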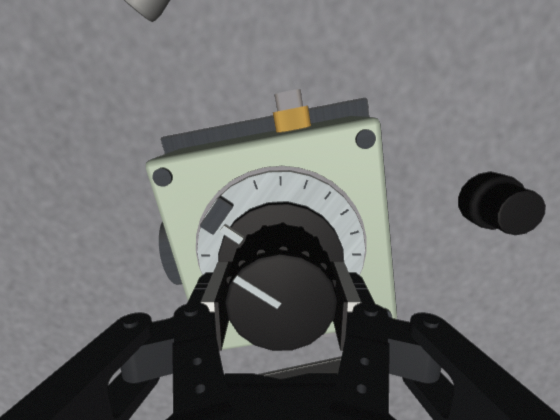

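View pics/s10.png

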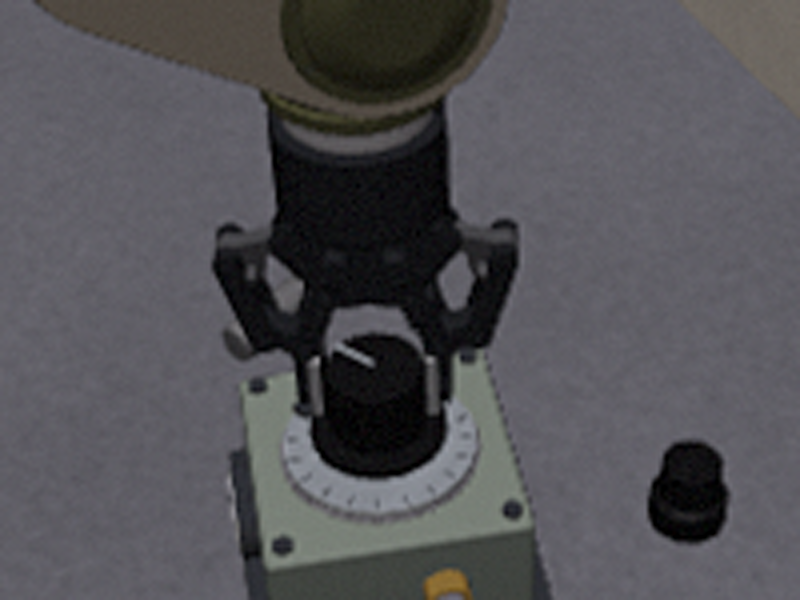

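```bash
python3 -m pendant '[[0,0,0,-0.05,0,0,0.45],[0,0,0,-0.1,0,0,0.45],[0,0,0,-0.15,0,0,0.45],[0,0,0,-0.15,0,0,0.45],[0,0,0,-0.15,0,0,0.45]]' 45
python3 -c "
from h import *
plan([547.7,61.2,60])"
```

```text
time_s: 14.02
eef_pos: [548.1, 61.3, 68.2]
ee_rot: [0.693, 0.141, 0.693, -0.141]
force: [3.1, 2.8, -8.8]
grip_width: 0.545
tool axes (cols)
 [[-0.     0.391  0.92 ]
 [ 0.     0.92  -0.391]
 [-1.     0.    -0.   ]]
shift cm [ 0.82 -0.03 -0.04]
turn [ 0.     -0.0002 -0.    ]
t 14.025 p [548.14  61.34  68.22] F [ 3.07  2.81 -8.78] M [ 0.422 -0.271 -0.135] g 0.545 q [-0.1   0.51  1.58  0.    1.05  0.3 ]
```

```bash
python3 -m pendant '[[0,0,0,-0.05,0,0,0.45],[0,0,0,-0.1,0,0,0.45],[0,0,0,-0.1,0,0,0.45],[0,0,0,-0.1,0,0,0.45],[0,0,0,-0.1,0,0,0.45]]' 45
python3 -c "
from h import *
plan([547.7,61.2,60])"
```

```text
time_s: 14.65
eef_pos: [548.2, 61.4, 69.5]
ee_rot: [0.693, 0.141, 0.693, -0.141]
force: [1.9, 3.6, -6.6]
grip_width: 0.546
tool axes (cols)
 [[-0.     0.391  0.92 ]
 [ 0.     0.92  -0.391]
 [-1.     0.    -0.   ]]
shift cm [ 0.95 -0.04 -0.04]
turn [-0.     -0.0001 -0.0001]
t 14.65 p [548.17  61.38  69.49] F [ 1.94  3.59 -6.61] M [ 0.551 -0.139 -0.115] g 0.546 q [-0.1   0.5   1.58  0.    1.06  0.3 ]
```

```bash
python3 -m pendant '[[0,0,0,-0.05,0,0,0.45],[0,0,0,-0.1,0,0,0.45],[0,0,0,-0.15,0,0,0.45],[0,0,0,-0.2,0,0,0.45],[0,0,0,-0.2,0,0,0.45]]' 45
python3 -c "
from h import *
plan([547.7,61.2,60])
cv2.imwrite('pics/w11.png',vision.capture('wrist')[:,:,::-1])
im=vision.capture('side')[:,:,::-1].copy()
cv2.imwrite('pics/s11.png',cv2.resize(im[120:270,160:360],None,fx=4,fy=4,interpolation=cv2.INTER_CUBIC))"
```

```text
time_s: 15.28
eef_pos: [548.2, 61.4, 71.5]
ee_rot: [0.693, 0.141, 0.693, -0.141]
force: [1.6, 3.9, -7.7]
grip_width: 0.546
tool axes (cols)
 [[-0.     0.391  0.92 ]
 [ 0.     0.92  -0.391]
 [-1.     0.    -0.   ]]
shift cm [ 1.15 -0.04 -0.04]
turn [-0.     -0.0001 -0.0001]
t 15.275 p [548.17  61.39  71.5 ] F [ 1.64  3.86 -7.72] M [ 0.723 -0.207 -0.16 ] g 0.546 q [-0.1   0.5   1.58  0.    1.06  0.3 ]
```

View pics/s11.png

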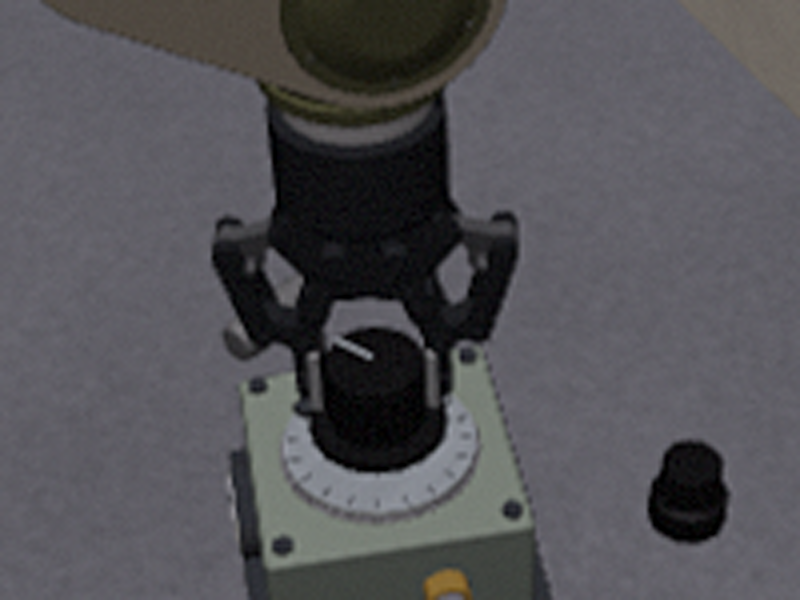

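View pics/w11.png

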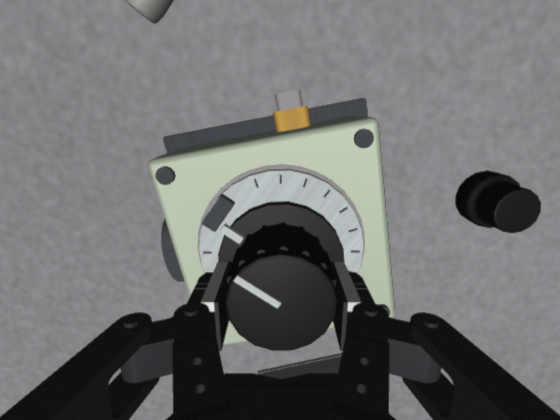

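```bash
python3 -m pendant '[[0,0,0,-0.05,0,0,0.45],[0,0,0,-0.1,0,0,0.45],[0,0,0,-0.15,0,0,0.45],[0,0,0,-0.2,0,0,0.45],[0,0,0,-0.2,0,0,0.45]]' 45
python3 -c "
from h import *
plan([547.7,61.2,60])"
```

```text
time_s: 16.0
eef_pos: [548.2, 61.4, 73.5]
ee_rot: [0.693, 0.141, 0.693, -0.141]
force: [1.2, 3.4, -9.6]
grip_width: 0.548
tool axes (cols)
 [[-0.     0.391  0.92 ]
 [ 0.     0.92  -0.391]
 [-1.     0.    -0.   ]]
shift cm [ 1.35 -0.03 -0.04]
turn [-0.     -0.0001 -0.0001]
t 16.0 p [548.17  61.37  73.5 ] F [ 1.23  3.39 -9.6 ] M [ 0.714 -0.1   -0.143] g 0.548 q [-0.1   0.5   1.58  0.    1.07  0.3 ]
```

```bash
python3 -m pendant '[[0,0,0,-0.03,0,0,0.45],[0,0,0,-0.06,0,0,0.45],[0,0,0,-0.1,0,0,0.45],[0,0,0,-0.1,0,0,0.45],[0,0,0,-0.1,0,0,0.45]]' 45
python3 -c "
from h import *
plan([547.7,61.2,60])"
```

```text
time_s: 16.62
eef_pos: [548.2, 61.4, 74.5]
ee_rot: [0.693, 0.141, 0.693, -0.141]
force: [2.6, 5.2, -8.5]
grip_width: 0.547
tool axes (cols)
 [[-0.     0.391  0.92 ]
 [ 0.     0.92  -0.391]
 [-1.     0.    -0.   ]]
shift cm [ 1.45 -0.04 -0.03]
turn [-0.     -0.0001 -0.0001]
t 16.625 p [548.16  61.41  74.52] F [ 2.56  5.16 -8.51] M [ 0.82  -0.069 -0.228] g 0.547 q [-0.1   0.5   1.58  0.    1.07  0.3 ]
```

```bash
python3 -m pendant '[[0,0,0,-0.03,0,0,0.45],[0,0,0,-0.06,0,0,0.45],[0,0,0,-0.1,0,0,0.45],[0,0,0,-0.1,0,0,0.45],[0,0,0,-0.1,0,0,0.45]]' 45
python3 -c "
from h import *
plan([547.7,61.2,60])
im=vision.capture('side')[:,:,::-1].copy()
cv2.imwrite('pics/s12.png',cv2.resize(im[120:270,160:360],None,fx=4,fy=4,interpolation=cv2.INTER_CUBIC))"
```

```text
time_s: 17.25
eef_pos: [548.2, 61.3, 75.3]
ee_rot: [0.693, 0.141, 0.693, -0.141]
force: [3.8, 3.8, -10.3]
grip_width: 0.544
tool axes (cols)
 [[-0.     0.391  0.92 ]
 [ 0.     0.92  -0.391]
 [-1.    -0.    -0.   ]]
shift cm [ 1.53 -0.03 -0.04]
turn [-0.     -0.0001  0.    ]
t 17.25 p [548.16  61.32  75.31] F [  3.8    3.78 -10.34] M [ 0.758 -0.254 -0.185] g 0.544 q [-0.1   0.5   1.57  0.    1.07  0.3 ]
```

View pics/s12.png

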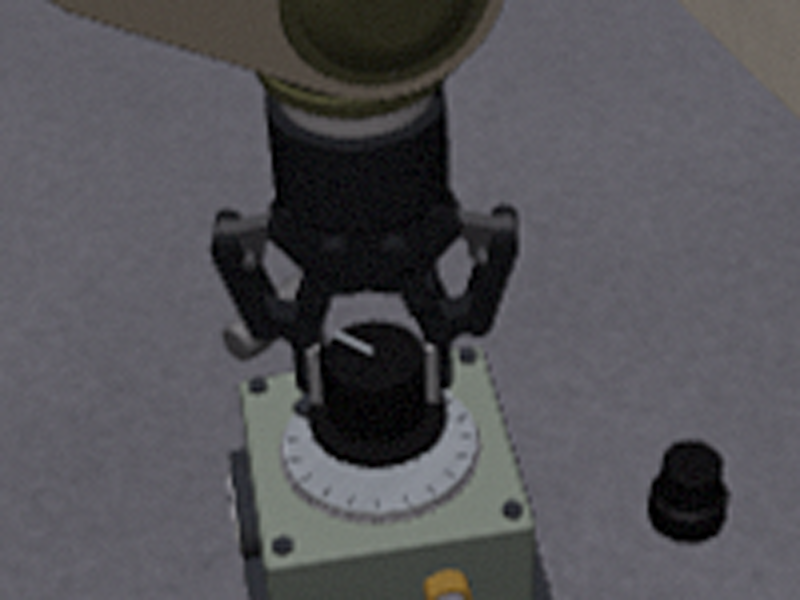

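```bash
python3 -m pendant '[[0,0,0,-0.03,0,0,0.45],[0,0,0,-0.06,0,0,0.45],[0,0,0,-0.1,0,0,0.45],[0,0,0,-0.1,0,0,0.45],[0,0,0,-0.1,0,0,0.45]]' 45
python3 -c "
from h import *
plan([547.7,61.2,60])"
```

```text
time_s: 17.92
eef_pos: [548.1, 61.4, 76.1]
ee_rot: [0.693, 0.141, 0.693, -0.141]
force: [2.9, 4.7, -11.4]
grip_width: 0.547
tool axes (cols)
 [[-0.     0.391  0.92 ]
 [ 0.     0.92  -0.391]
 [-1.     0.    -0.   ]]
shift cm [ 1.61 -0.04 -0.03]
turn [ 0.     -0.0003 -0.    ]
t 17.925 p [548.13  61.42  76.12] F [  2.88   4.66 -11.41] M [ 0.806 -0.396 -0.22 ] g 0.547 q [-0.1   0.5   1.57  0.    1.07  0.3 ]
```

```bash
python3 -m pendant '[[0,0,0,-0.03,0,0,0.45],[0,0,0,-0.06,0,0,0.45],[0,0,0,-0.1,0,0,0.45],[0,0,0,-0.1,0,0,0.45],[0,0,0,-0.1,0,0,0.45]]' 45
python3 -c "
from h import *
plan([547.7,61.2,60])
im=vision.capture('side')[:,:,::-1].copy()
cv2.imwrite('pics/s13.png',cv2.resize(im[120:270,160:360],None,fx=4,fy=4,interpolation=cv2.INTER_CUBIC))"
```

```text
time_s: 18.55
eef_pos: [548.1, 61.3, 76.8]
ee_rot: [0.693, 0.141, 0.693, -0.141]
force: [3.5, 4.5, -13.7]
grip_width: 0.544
tool axes (cols)
 [[-0.     0.391  0.92 ]
 [ 0.     0.92  -0.391]
 [-1.    -0.    -0.   ]]
shift cm [ 1.68 -0.03 -0.03]
turn [ 0.     -0.0004  0.0001]
t 18.55 p [548.1   61.35  76.83] F [  3.45   4.54 -13.71] M [ 0.78 -0.6  -0.13] g 0.544 q [-0.1   0.49  1.57  0.    1.07  0.3 ]
```

View pics/s13.png

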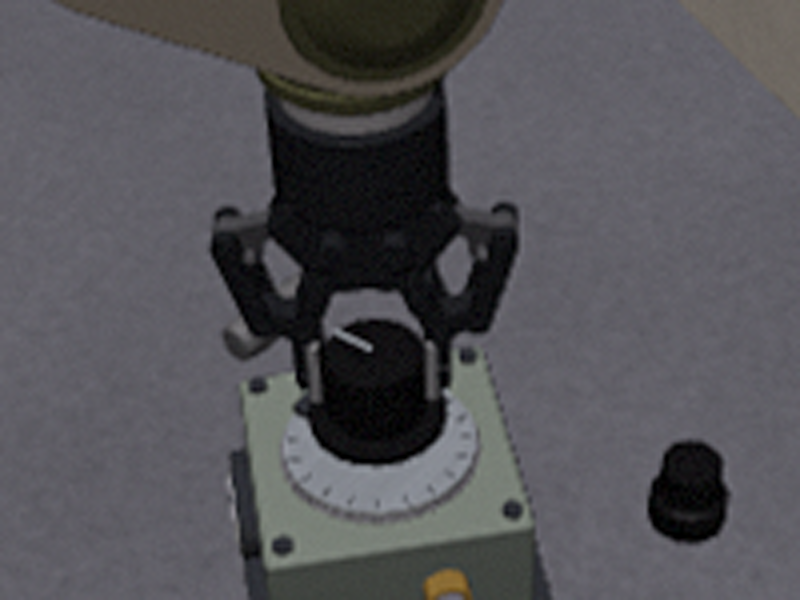

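```bash
python3 -c "
from h import *
s=vision.calibration('side')
zo=lambda P:((proj(s,P)-[160,120])*4).round(1)
for z in (121,129,131,133,134,135): print(z,zo([547.7,61,z]))
a=cv2.imread('pics/s4.png',0); b=cv2.imread('pics/s13.png',0)
# front skirt lower edge / ring boundary profile along the column range
for c in range(365,392,6):
  for im in (a,b):
    col=im[425:500,c-2:c+3].mean(1); print(c,425+np.argmax(np.diff(col)),end=' | ')
print()
"
```

```text
121 [371.2 371.4]
129 [370.3 359.2]
131 [370.1 356.1]
133 [369.9 353. ]
134 [369.8 351.5]
135 [369.7 349.9]
365 485 | 365 464 | 371 485 | 371 464 | 377 485 | 377 465 | 383 485 | 383 464 | 389 484 | 389 463 |
```

```bash
python3 -m pendant '[[0,0,0,0.03,0,0,0.5],[0,0,0,0.06,0,0,0.6],[0,0,0,0.06,0,0,0.8],[0,0,0,0.06,0,0,0.9],[0,0,0,0.06,0,0,0.9]]' 20
python3 -c "
from h import *
plan([547.7,61.2,60])
cv2.imwrite('pics/w14.png',vision.capture('wrist')[:,:,::-1])
im=vision.capture('side')[:,:,::-1].copy()
cv2.imwrite('pics/s14.png',cv2.resize(im[120:270,160:360],None,fx=4,fy=4,interpolation=cv2.INTER_CUBIC))
b=cv2.imread('pics/s14.png',0)
for c in range(365,392,6):
    col=b[425:500,c-2:c+3].mean(1); print(c,425+np.argmax(np.diff(col)),end=' | ')"
```

```text
time_s: 19.23
eef_pos: [548.3, 61.2, 77.1]
ee_rot: [0.693, 0.141, 0.693, -0.141]
force: [0.3, 0.7, 0.2]
grip_width: 0.902
tool axes (cols)
 [[ 0.     0.391  0.92 ]
 [-0.     0.92  -0.391]
 [-1.    -0.     0.001]]
shift cm [ 1.71 -0.02 -0.06]
turn [0.     0.0005 0.    ]
t 19.225 p [548.34  61.18  77.12] F [0.28 0.69 0.17] M [ 0.059 -0.015 -0.001] g 0.902 q [-0.1   0.49  1.57 -0.    1.07  0.3 ]
365 465 | 371 465 | 377 468 | 383 465 | 389 465 |
```

View pics/w14.png

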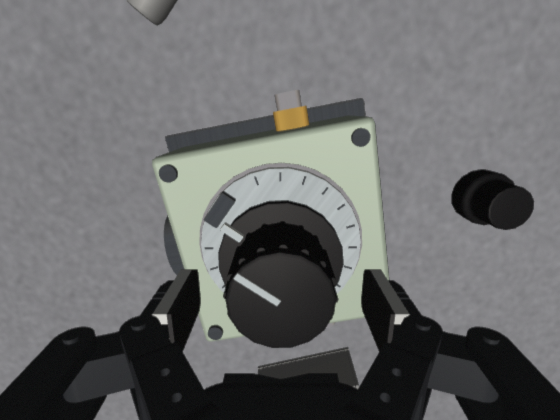

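View pics/s14.png

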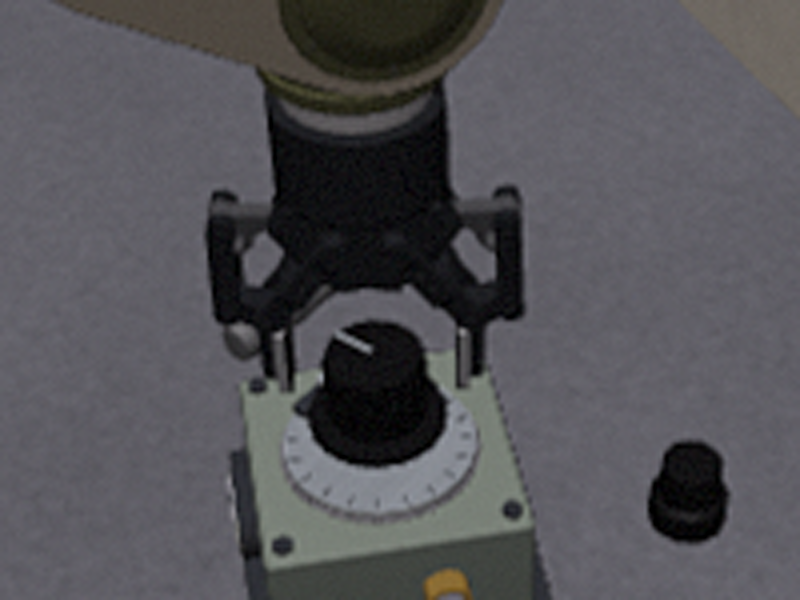

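```bash
python3 -m pendant '[[0,0,0,-2,0,0,1],[0,0,0,-5,0,0,1],[0,0,0,-8,0,0,1],[0,0,0,-11,0,0,1],[0,0,0,-13,0,0,1]]' 20
python3 -m pendant '[[0,0,0,0,0,0,1],[0,0,0,0,0,0,1],[0,0,0,0,0,0,1],[0,0,0,0,0,0,1],[0,0,0,0,0,0,1]]' 20
python3 -c "
from h import *
plan([547.7,61.2,60])
c=vision.calibration('wrist');np.save('w15.npy',c['extrinsics'])
w=vision.capture('wrist')[:,:,::-1]
cv2.imwrite('pics/w15.png',cv2.resize(w[110:250,190:360],None,fx=4,fy=4,interpolation=cv2.INTER_CUBIC))
im=vision.capture('side')[:,:,::-1].copy()
cv2.imwrite('pics/s15.png',cv2.resize(im[120:270,160:360],None,fx=4,fy=4,interpolation=cv2.INTER_CUBIC))
b=cv2.imread('pics/s15.png',0)
for c in range(365,392,6):
    col=b[425:500,c-2:c+3].mean(1); print(c,425+np.argmax(np.diff(col)),end=' | ')"
```

```text
time_s: 19.95
eef_pos: [548.4, 61.3, 208.4]
ee_rot: [0.693, 0.141, 0.692, -0.141]
force: [-0.1, -0.3, -0.5]
grip_width: 0.998
time_s: 20.58
eef_pos: [548.1, 61.3, 206.6]
ee_rot: [0.693, 0.141, 0.693, -0.141]
force: [0.0, 0.2, 0.6]
grip_width: 1.003
tool axes (cols)
 [[-0.     0.391  0.92 ]
 [ 0.     0.92  -0.391]
 [-1.    -0.    -0.   ]]
shift cm [14.66 -0.03 -0.03]
turn [ 0.     -0.0004  0.0001]
t 20.575 p [548.13  61.34 206.58] F [0.05 0.2  0.55] M [ 0.047 -0.015  0.017] g 1.003 q [-0.1   0.37  1.4  -0.    1.37  0.3 ]
365 465 | 371 465 | 377 468 | 383 465 | 389 465 |
```

View pics/w15.png

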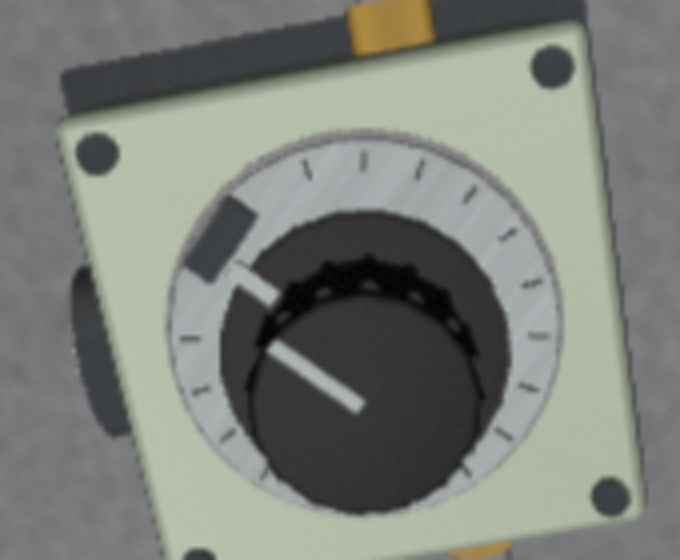

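View pics/s15.png

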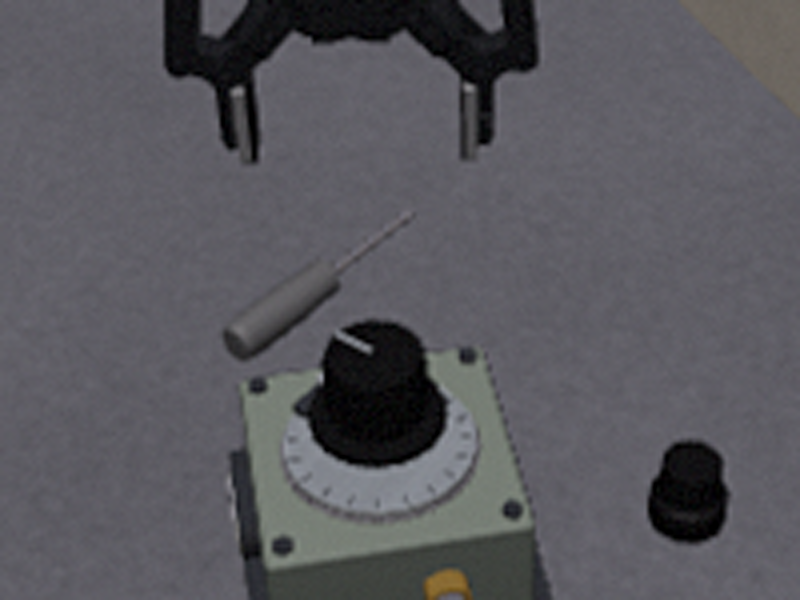

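```bash
python3 -c "
from h import *
c=vision.calibration('wrist');c['extrinsics']=np.load('w15.npy')
z=lambda x,y:((x+.5)/4+190-.5,(y+.5)/4+110-.5)
f=lambda p,h: onz(c,*z(*p),h)[:2]
m=f((235,248),81);t=f((234,266),99);a=f((366,404),133.5)
print(m,t,a,np.hypot(*(m-t)),np.hypot(*(m-a)),np.hypot(*(t-a)))
s0=cv2.imread('pics/side0.png',0).astype(float)[120:270,160:360]
" ; python3 - <<'E'
import cv2,numpy as np
from rig import vision
a=cv2.imread('pics/side0.png').astype(int); b=vision.capture('side')[:,:,::-1].astype(int)
d=np.abs(a-b).max(2)>40
for n,(y0,y1,x0,x1) in dict(driver=(165,212,212,270),conn=(225,260,318,348),bin=(295,360,238,305)).items(): print(n,d[y0:y1,x0:x1].sum())
E
```

```text
[528.76896016  93.80818274] [529.82345461  92.52313637] [548.50213256  61.11264779] 1.6623184754492295 38.18895257310783 36.54465491597045
driver 133
conn 0
bin 0
```

```bash
python3 -c "
from rig import job,sense
print(job.finish_job()); print(sense()['time_s'])"
```

```text
the job is handed in; nothing more can be done
None
the job is handed in; nothing more can be done
```

I turned the knob clockwise about 0.57 rad to the index tab, found the slot there by feel, pulled the knob out to its stop and let go. I then backed the gripper straight up and handed the job in at about 21 s; no verdict was reported.

**Last checks**
- **Pointer:** it stands about 1.7 mm from the middle of the tab, measured in the wrist picture.
- **Height:** the knob stands about 13 mm out in the side view. That did not change from just after the release until after the retreat.
- **Force:** the highest pull I read at the wrist was about 14 N. I read the force only at the end of each short move, so a brief peak in between would not have shown.
- **Bystanders:** connector and bin show no change in the side view. The screwdriver's patch of the picture did change by 133 pixels. I put that down to the raised knob overlapping it, because the screwdriver itself looks to be in the same place, but I did not measure it.

**What disagreed**
- **Fingertips:** they stood about 30–40 mm farther back than the reported tool point. My first closing therefore shut in the air above the knob without touching anything. I found the right height from the pictures and gripped the knob properly on the second try.
- **Grip:** one force drop during the search was a false sign of the slot, probably the pads slipping slightly on the knob at 30 N. I raised the grip to 45 N and searched on.

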